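# Close the isolator box and hold its knob pressed home on the D-shaft

### The arm

A 6-joint arm with a two-finger parallel gripper is mounted at the origin on the work surface. World frame = base frame: x ahead of the robot, y to its left, z up, the work surface at z = 0. Lengths are in m, angles in rad, forces in N, time in s.
With the tool pointing down it reaches from about 0.3 to 0.875 m from the base axis. Payload 6.4 kg.
Tool frame: the origin (TCP) lies at the very end of the fingers, on their centre line; the grasp point (between the pads) lies 19 mm behind it; z points along the fingers, y is the direction in which the jaws open and shut (so a half turn about z gives the same grasp; the last joint's range is limited). The gripper opens to 85 mm and grips with 20 to 120 N. Pads are 22 mm wide; open, the fingers measure 114 mm over their backs; the gripper's body (76 mm by 85 mm) begins 54 mm behind the grasp point. The pads swing forward as they close: fully open they stand 13 mm farther back than shut.
Start: joints at [-1.326, 0.181, 1.607, -0, 1.354, -0.206], TCP at [0.251, -0.518, 0.231] pointing down, gripper open.
Joint ranges: [-2.99, 2.99], [-0.89, 2.07], [0.3, 2.58], [-1.14, 4.28], [0, 2.63], [-3.12, 3.12]. Speed limits (rad/s): [2.57, 2.57, 3.01, 3.14, 3.14, 3.14].

### API

Orientations are given as a unit quaternion [w, x, y, z].
In Python, from bench import telemetry, imaging, ctrl gives the robot as it stands.
- The arm moves only by the shell command python3 -m pendant 'ROWS' [OPENING]. ROWS is JSON, a list that holds one entry, the list of rows, each a list of 6 numbers: the shift along the tool's x, y, z in units of 200 mm (1.0 is 200 mm), then the turn, a rotation vector about the tool's x, y, z in units of pi rad (1.0 is pi rad). In form: [[[tx, ty, tz, rx, ry, rz], ...]]. A call has 1 to 12 rows; each row shifts and turns the pose as measured when the row begins, along the tool's axes as they then stand; what a row does not reach is not made up. A row lasts 1/8 s, in which the tool goes at most 62.5 mm and 10.7 degrees, less where a joint would pass 70% of its speed; a pose out of reach is approached as far as the arm can. A call with a number of a shift or a turn outside -1 to 1 is refused whole. A call with a gripper value outside its range is refused whole. OPENING is the closure, from 0 (fully open) to 1 (shut), set as the call begins (- or left out, the last holds). The fingers move at their own pace and stop on an object; the grip force is fixed at half the most. Time passes only in rows, so rows that do not move let the fingers close. It gives the time, the measured TCP pose, the force and the opening at its end, in the units of the state.
- telemetry.get_obs(): the state, without advancing time (a new reading comes with each control period).
- imaging.camera(name): name is "scene" or "top"; returns a dict with "pixels" (400x640x3 uint8, blue, green, red), "vfov" (degrees; the focal length in pixels is half the picture's height over the tangent of half this angle, whatever the lens; pixels are square), "cx", "cy" (the principal point, pixels), "R" (3x3) and "t" (3): a world point X has camera coordinates R X + t. Camera axes: x right, y down, z forward; pixel columns grow to the right and rows downward; lengths in m; the calibration is good to about 2 mm. A picture is of the moment at which its call begins. There is no depth.
- ctrl.hand_in(): hands the job in, once; it reports no verdict.
The state is a dict: "time_s": time; "q": joint angles; "dq": joint speeds; "joint_efforts": joint torques, N m; "eef_pos": TCP position; "eef_rot": TCP orientation; "wrist_force": force on the tool from outside, world axes, zero at the start; "torque": the same for the moment, N m; "opening": opening from 0.0 (shut) to 1.0 (fully open).
Only numpy, scipy, OpenCV 4.12 (cv2) and the standard library are available. Lean on these libraries where they do the work, as an engineer would, in place of code of your own. Each camera call takes 0.05 s, during which the arm holds its last target.

### The job

Press the hinged yellow lid of the isolator switch box shut until it clicks past its catch, so that the switch shaft stands out through the hole. Then pick up the red knob, turn it so that its keyed hole matches the flat of the shaft, push it onto the shaft and press the sprung black collar under it fully down; finish while still pressing the knob down, so that a colleague can tighten its grub screw. Leave the other parts on the bench where they are.

Things in the scene. Friction and masses are not known exactly. Their poses are not given: they have to be found in the camera images.
- box: Grey isolator switch box fixed to the bench, 200 (its x) x 150 (its y) x 75 mm high. Origin: centre of its underside, on the bench; z up. The yellow lid is hinged on its +x rim (away from the robot), the brass catch ball is in the middle of its -x wall. The shaft stands upright on the vertical line through the origin.
- lid (a joint): Opening angle of the yellow lid in rad: 0 shut, grows as it opens (starts at 0.45 to 0.85). The lid is a plate 214 x 154 x 6 mm with a 47 mm round hole for the shaft. Its stiff hinge stays where it is left. At about 0.06 rad it meets the sprung catch; about 7 N pressed down at the dark patch takes it past, and it then stays shut (below 0.02).
- lid_hinge (a point): Point on the hinge line, middle of the lid's width, 78 mm above the bench and 100 mm along the box's +x from its origin. The axes turn with the lid: -x runs from the hinge along the lid to its free edge (210 mm away), z is out of the lid's top face, which lies 4 mm above this point.
- lid_press (a point): Centre of the dark patch (22 x 50 mm) on the lid's top face near the free edge, in the middle of its width: the place to press. 178 mm from the hinge; axes as for lid_hinge. With the lid shut it is 82 mm above the bench.
- knob: Loose red knob, about 80 g, 48 mm long (its x), 36 mm wide (its y, between flat parallel sides), 42 mm high, standing on the bench, hole down. Origin: centre of its underside, which is the mouth of the hole on the shaft's axis; z up. A white line on top and a white nose (to 28 mm from the axis) point along +x, the side of the hole's key flat.
- knob_hole (a point): Inner end of the knob's keyed hole, on its axis, 26 mm above the underside; axes as the knob's. The hole runs 8.9 mm behind the axis (-x), 2.4 mm ahead (+x, the key flat) and 8.9 mm to each side: 0.9 mm clear of the shaft all round. The knob goes on freely with its x axis within about 7 degrees of the shaft's, and jams beyond 15 to 20.
- stem_tip (a point): Centre of the top end of the steel D-shaft, on its axis, 107 mm above the bench: 16 mm diameter with one deep flat 1.5 mm from the axis (nearly a half round); the top 3.5 mm tapers in by about 1 mm. x points from the axis out through the middle of the flat; z up. The shaft turns only stiffly (0.3 N m) and stands within about 45 degrees of the box's x.
- collar (a joint): How far the black sprung collar (36 mm diameter, around the shaft) is pressed down, in m: 0 free, 0.006 bottomed. Its free top is 91 mm above the bench, 9 mm above the shut lid, 16 mm below the shaft's tip. It takes about 2 N to start and 10 N to bottom, and rises again if let go. The knob's underside presses on it.
- flange: Bystander: dark steel flange, 72 mm diameter at the foot, 34 mm high; origin at the centre of its underside.
- cylinder: Bystander: blue air cylinder lying along its x, 180 mm long over the rod, 44 mm wide and high; origin under its middle, on the bench.
- bin: Bystander: yellow bin of fittings, 75 x 130 x 50 mm high; origin at the centre of its underside.

How it is judged:
On the way, in this order (a step that is already met when the one before it is completed fails the run):
1. the lid is shut past its catch (value of joint lid below 0.02 rad), for 0.2 s.
2. the knob is on the shaft, flats matched, at least 12 mm deep (horizontal distance between knob and stem_tip below 0.004 m and angle between the x axis of knob and the x axis of stem_tip, either way round below 0.35 rad and angle between knob's own z axis and vertical below 0.12 rad and z of knob in the frame of stem_tip below -0.012 m and value of joint lid below 0.02 rad), for 0.1 s.
At the end, for the whole second after the job is handed in: Lid below 0.02 rad. Knob upright (0.12 rad) on the shaft, within 4 mm of its axis, flats matched within 0.35 rad, its underside at least 18.5 mm below the shaft's tip. Fingers still press the knob (over 1 N), which keeps the collar at least 4 mm down (over 3 N) (value of joint lid below 0.02 rad and horizontal distance between knob and stem_tip below 0.004 m and angle between the x axis of knob and the x axis of stem_tip, either way round below 0.35 rad and angle between knob's own z axis and vertical below 0.12 rad and z of knob in the frame of stem_tip below -0.0185 m and value of joint collar above 0.004 m and contact force between the fingers and knob above 1 N and contact force between knob and collar above 3 N); the arm keeps its last pose, push and grip.
It fails at once if the flange is moved by more than 30 mm (distance of flange from where it was at the start of the episode above 0.03 m).
It fails at once if the air cylinder is moved by more than 30 mm (distance of cylinder from where it was at the start of the episode above 0.03 m).
It fails at once if the yellow bin is moved by more than 30 mm (distance of bin from where it was at the start of the episode above 0.03 m).
It also fails if it takes over 58 s, if anything falls off the work surface, if the arm or the gripper's body presses on something with over 40 N, if the wrist force passes 120 N, or if a joint passes its speed limit or range.

## Working session

There is one attempt and no reset: what is moved stays moved. The work goes in short steps, Python scripts to look and compute and a shell command to move; the robot and the scene stay as the last step left them, time stands still between calls to the robot, and variables do not carry over. Pictures are saved under pics/ and viewed, and the job is handed in when it is done.

```bash
ls; mkdir -p pics
python3 - <<'E'
from bench import telemetry, imaging
import cv2,pickle
for n in("scene","top"):
    c=imaging.camera(n);cv2.imwrite(f"pics/{n}0.png",c["pixels"]);pickle.dump(c,open(f"{n}0.pkl","wb"))
    print(n,c["vfov"],c["cx"],c["cy"],c["R"],c["t"],[k for k in c])
print(telemetry.get_obs())
E
```

```text
pics
scene 51.5062203698558 317.6508125017305 208.5745634530384 [[-0.54664563  0.83736149  0.00207286]
 [ 0.50913543  0.33433665 -0.79309528]
 [-0.66480048 -0.4324867  -0.60909407]] [ 0.31643076 -0.22488014  1.6096453 ] ['pixels', 'vfov', 'cx', 'cy', 'R', 't']
top 53.38732974001029 324.3688332304637 205.56082568930765 [[-0.02696282 -0.99946506  0.01850941]
 [-0.99262718  0.02458032 -0.11868901]
 [ 0.11817055 -0.02157313 -0.99275894]] [0.01901768 0.59806864 0.88589161] ['pixels', 'vfov', 'cx', 'cy', 'R', 't']
{'time_s': 0.1, 'q': array([-1.32630147e+00,  1.81481023e-01,  1.60789696e+00, -1.13930676e-05,
        1.35379699e+00, -2.06337446e-01]), 'dq': array([ 7.52060939e-04, -2.03584078e-03, -1.73795937e-03,  3.61934267e-04,
        1.80087374e-06,  1.55870353e-03]), 'joint_efforts': array([ 9.04454937e-04, -4.45875120e+01, -3.52235270e+01, -2.94288975e-04,
        4.14193841e-03,  3.90625388e-06]), 'eef_pos': array([ 0.25040755, -0.51706472,  0.23047155]), 'eef_rot': array([-7.90909335e-04,  9.74700597e-01,  2.23513133e-01, -2.06543346e-05]), 'wrist_force': array([ 0.50284424, -0.18594705, -0.05296238]), 'torque': array([-0.00327618, -0.02199402,  0.03501876]), 'opening': 1.0025884038505501}
```

View pics/scene0.png

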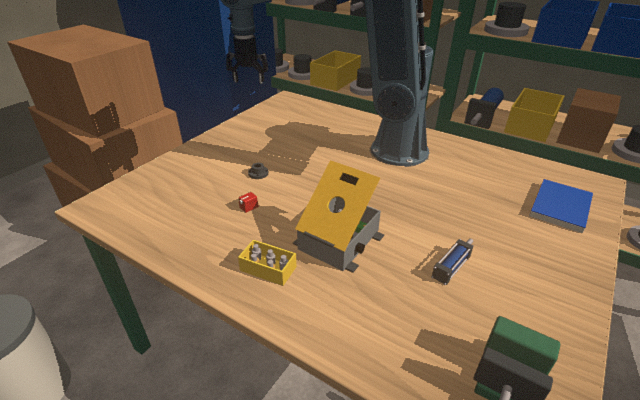

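View pics/top0.png

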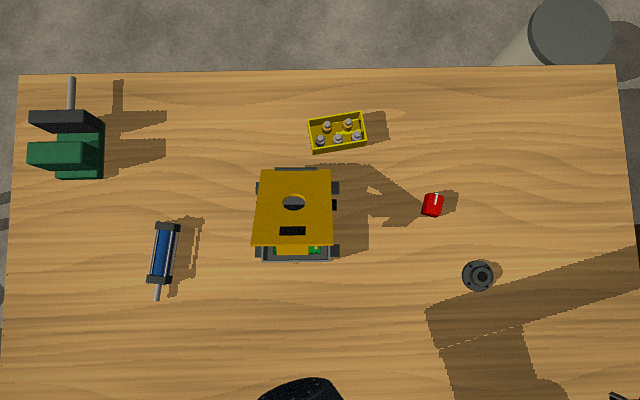

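```bash
cat > h.py <<'E'
import numpy as np,cv2,pickle
from bench import telemetry, imaging
def shot(n,tag):
    c=imaging.camera(n);cv2.imwrite(f"pics/{n}{tag}.png",c["pixels"]);pickle.dump(c,open(f"{n}{tag}.pkl","wb"));return c
def load(n,tag): return pickle.load(open(f"{n}{tag}.pkl","rb"))
def K(c):
    f=200/np.tan(np.radians(c["vfov"])/2);return np.array([[f,0,c["cx"]],[0,f,c["cy"]],[0,0,1]])
def proj(c,X):
    p=(np.atleast_2d(X)@np.array(c["R"]).T+c["t"])@K(c).T;return p[:,:2]/p[:,2:]
def ray(c,uv):
    R=np.array(c["R"]);d=R.T@np.linalg.inv(K(c))@np.array([uv[0],uv[1],1.]);return -R.T@np.array(c["t"]),d/np.linalg.norm(d)
def plane(c,uv,z):
    o,d=ray(c,uv);return o+d*(z-o[2])/d[2]
def tri(r1,r2):
    (o1,d1),(o2,d2)=r1,r2
    s=np.linalg.lstsq(np.stack([d1,-d2],1),o2-o1,rcond=None)[0]
    a=o1+s[0]*d1;b=o2+s[1]*d2;return (a+b)/2,np.linalg.norm(a-b)
def crop(c,box,k,name):
    x0,y0,x1,y1=box;cv2.imwrite("pics/"+name,cv2.resize(c["pixels"][y0:y1,x0:x1],None,fx=k,fy=k,interpolation=cv2.INTER_CUBIC))
E
python3 - <<'E'
from h import *
t=load("top",0);s=load("scene",0)
crop(t,(240,150,345,270),5,"tbox.png");crop(s,(290,150,390,275),4,"sbox.png")
a=cv2.imread("pics/tbox.png")
crop(t,(410,180,470,220),10,"tk.png");crop(s,(225,180,275,220),10,"sk.png")
print(proj(s,[[0,0,0],[.25,-.517,.23]]),proj(t,[[0,0,0],[.25,-.517,.23]]))
for n,c in(("top",t),("scene",s)):
    h=cv2.cvtColor(c["pixels"],cv2.COLOR_BGR2HSV);m=(((h[...,0]<6)|(h[...,0]>174))&(h[...,1]>190)&(h[...,2]>70)).astype(np.uint8)
    nn,l,st,ce=cv2.connectedComponentsWithStats(m)
    for i in range(1,nn):
        if st[i,4]>30:print(n,st[i],ce[i])
print(plane(t,(432,204),.03), "flange",plane(t,(478,276),.02),"bin",plane(t,(337,132),.04),"cyl",plane(t,(162,255),.02))
E
```

```text
[[399.15173371 150.65371448]
 [249.04787402  85.6174615 ]] [[332.90777217 474.09362195]
 [628.14319394 382.10083882]]
top [423 193  21  24 357] [432.17086835 204.66106443]
scene [240 193  17  19 149] [249.48322148 201.22818792]
[ 0.59644637 -0.24882048  0.03      ] flange [ 0.42663152 -0.34917796  0.02      ] bin [ 0.77172964 -0.0308543   0.04      ] cyl [0.49480105 0.38028749 0.02      ]
```

View pics/tbox.png

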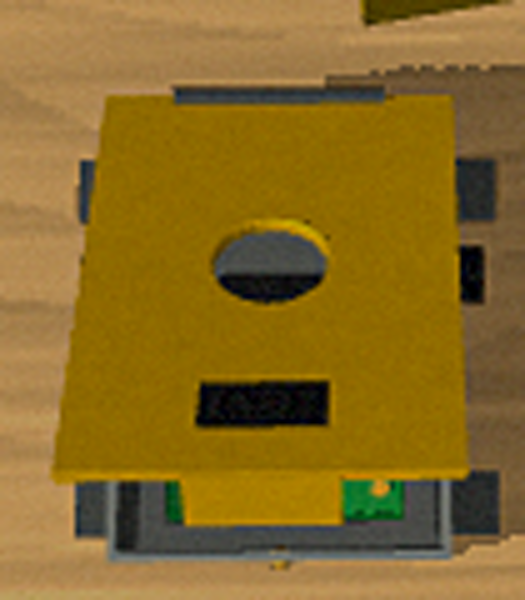

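View pics/sbox.png

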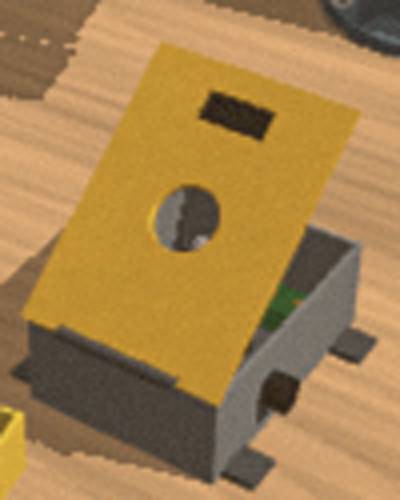

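View pics/tk.png

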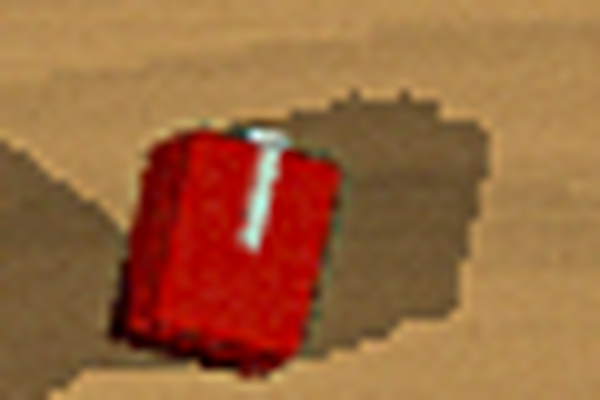

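View pics/sk.png

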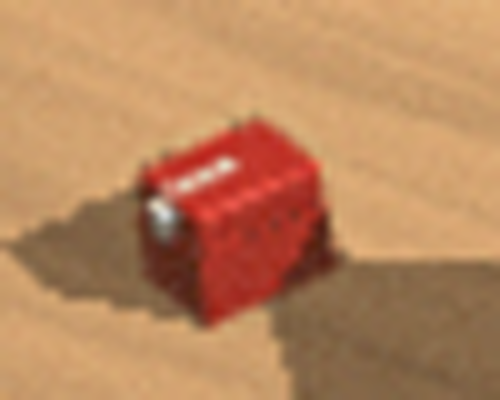

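Run:
```python
from h import *
t=load("top",0);s=load("scene",0)
T=lambda x,y:(240+(x-2)/5,150+(y-2)/5)
S=lambda x,y:(290+(x-2)/4,150+(y-2)/4)
for n,a,b in [("patch",(264,404),(237,115)),("freeL",(54,470),(358,112)),("freeR",(466,470),(163,43)),("hinR",(454,97),(24,318)),("hinL",(106,97),(218,404)),("hole",(270,262),(186,218))]:
    p,e=tri(ray(t,T(*a)),ray(s,S(*b)));print(n,p.round(4),e.round(4))
print("rimL",plane(t,T(108,558),.075),"rimR",plane(t,T(450,558),.075))
print("hinges z.08",plane(t,T(106,97),.08),plane(t,T(454,97),.08))
print("rim back scene",plane(s,S(217,405),.075))
k=lambda x,y:(410+(x-5)/10,180+(y-5)/10)
a=plane(t,k(250,245),.042);b=plane(t,k(272,142),.042);print("line",a,b,np.degrees(np.arctan2(*(b-a)[1::-1])))
for p in[(190,132),(338,160),(298,358),(160,335)]:print("top corner",plane(t,k(*p),.042))
ks=lambda x,y:(225+(x-5)/10,180+(y-5)/10)
for p in[(140,190),(205,232),(322,172),(255,122)]:print("scene top corner",plane(s,ks(*p),.042))
o,d=ray(s,(0,0));print(o,ray(t,(0,0))[0])
```

```text
patch [0.5337 0.0692 0.1905] 0.0002
freeL [0.5104 0.146  0.2078] 0.0004
freeR [ 0.5062 -0.0064  0.2077] 0.0002
hinR [ 0.675  -0.0103  0.0761] 0.0024
hinL [0.6784 0.1439 0.079 ] 0.0007
hole [0.5947 0.0683 0.1423] 0.0006
rimL [0.47531207 0.14495443 0.075     ] rimR [ 0.47124654 -0.00370714  0.075     ]
hinges z.08 [0.6783119  0.14348758 0.08      ] [ 0.67475278 -0.01114163  0.08      ]
rim back scene [0.67562161 0.14217117 0.075     ]
line [ 0.59490794 -0.25108029  0.042     ] [ 0.61883209 -0.25765527  0.042     ] -15.366990772431686
top corner [ 0.62163695 -0.23867495  0.042     ]
top corner [ 0.61424453 -0.2727883   0.042     ]
top corner [ 0.56841603 -0.26062703  0.042     ]
top corner [ 0.57454082 -0.2289718   0.042     ]
scene top corner [ 0.62054305 -0.26624947  0.042     ]
scene top corner [ 0.62606953 -0.23494883  0.042     ]
scene top corner [ 0.58217886 -0.22520038  0.042     ]
scene top corner [ 0.57291834 -0.26039345  0.042     ]
[1.3575629  0.50636892 0.80141811] [0.48948566 0.02341825 0.95010899]
```

```bash
cat >> h.py <<'E'
from scipy.spatial.transform import Rotation as Ro
def todo(pos,yaw=None):
    o=telemetry.get_obs();q=o["eef_rot"];R=Ro.from_quat([q[1],q[2],q[3],q[0]])
    d=R.inv().apply(np.array(pos)-o["eef_pos"])/0.2
    r=np.zeros(3)
    if yaw is not None:
        y=np.radians(yaw);D=Ro.from_matrix(np.array([[np.cos(y),np.sin(y),0],[np.sin(y),-np.cos(y),0],[0,0,-1]]))
        r=(R.inv()*D).as_rotvec()/np.pi
    m=R.as_matrix();print("t",round(o["time_s"],2),"pos",o["eef_pos"].round(4),"yaw",np.degrees(np.arctan2(m[1,0],m[0,0])).round(2),"tilt",np.degrees(np.arccos(-m[2,2])).round(2),"F",o["wrist_force"].round(2),"open",round(o["opening"],3),"q",o["q"].round(2))
    print("shift",d.round(4),"turn",r.round(4))
E
python3 -m pendant '[[[0,0,-0.06,0,0,0.048],[0,0,-0.06,0,0,0.048],[0,0,-0.06,0,0,0.047],[0,0,0,0,0,0]]]' 1
python3 -c "
from h import *
todo([.534,.069,.27],-1.5)"
```

```text
time_s: 0.6
eef_pos: [0.2501, -0.5157, 0.2648]
eef_rot: [-0.003, 1.0, -0.005, -0.001]
wrist_force: [-0.3, 0.1, 0.3]
opening: 0.144
t 0.6 pos [ 0.2501 -0.5157  0.2648] yaw -0.62 tilt 0.38 F [-0.33  0.11  0.33] open 0.144 q [-1.33  0.15  1.57  0.    1.42  0.26]
shift [ 1.3881 -2.9389 -0.0096] turn [-0.002   0.0005  0.0049]
```

```bash
python3 -m pendant '[[[0.126,-0.267,-0.002,0,0,0],[0.126,-0.267,-0.002,0,0,0],[0.126,-0.267,-0.002,0,0,0],[0.126,-0.267,-0.002,0,0,0],[0.126,-0.267,-0.002,0,0,0],[0.126,-0.267,-0.002,0,0,0],[0.126,-0.267,-0.002,0,0,0],[0.126,-0.267,0,0,0,0],[0.126,-0.267,0,0,0,0],[0.126,-0.267,0,0,0,0],[0.126,-0.267,0,0,0,0],[0,0,0,0,0,0]]]'
python3 -c "
from h import *
todo([.528,.069,.205],-1.5)
c=shot('scene',1);shot('top',1)"
```

```text
time_s: 2.1
eef_pos: [0.5278, 0.0937, 0.2625]
eef_rot: [-0.007, 1.0, 0.015, -0.004]
wrist_force: [-0.2, 0.4, -0.9]
opening: -0.002
t 2.1 pos [0.5278 0.0937 0.2625] yaw 1.69 tilt 0.86 F [-0.23  0.42 -0.92] open -0.002 q [-0.05  0.07  1.66  0.01  1.41  1.49]
shift [-0.0005  0.1275  0.2859] turn [-0.0041  0.0024  0.0177]
```

View pics/scene1.png

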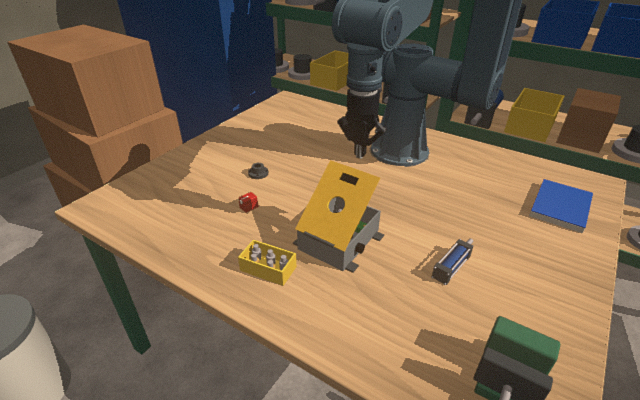

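```bash
python3 -m pendant '[[[0,0.064,0.14,-0.002,0.001,0.009],[0,0.064,0.14,-0.002,0.001,0.009],[0,0,0,0,0,0]]]'
python3 -c "
from h import *
print(proj(load('scene',1),[.5278,.0937,.2625]),proj(load('top',1),[.5278,.0937,.2625]))
todo([.528,.069,.185],-1.5)
c=shot('scene',2);crop(c,(290,100,430,240),4,'s2.png')"
```

```text
time_s: 2.58
eef_pos: [0.5257, 0.0609, 0.2047]
eef_rot: [0.001, 1.0, -0.017, -0.001]
wrist_force: [-0.5, -0.1, 0.6]
opening: 0.003
[[359.53275378 156.46755337]] [[275.63482284 231.84523858]]
t 2.58 pos [0.5257 0.0609 0.2047] yaw -1.91 tilt 0.2 F [-0.46 -0.05  0.56] open 0.003 q [-0.11  0.11  1.75 -0.    1.29  1.5 ]
shift [ 0.0105 -0.0411  0.0983] turn [ 0.0007  0.0008 -0.0023]
```

View pics/s2.png

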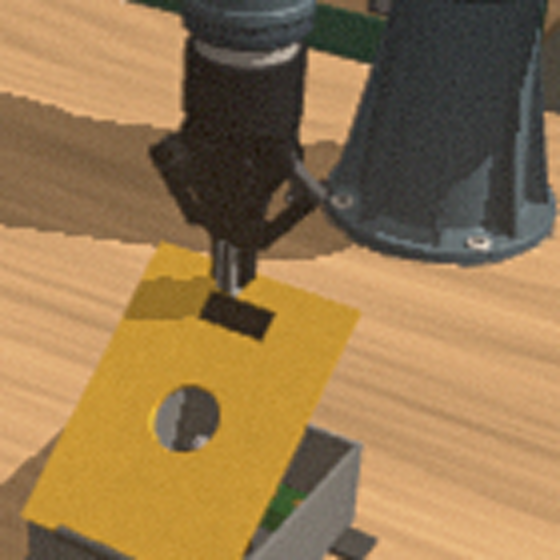

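```bash
python3 -m pendant '[[[0.01,-0.04,0.1,0,0,0],[-0.03,0,0.085,0,0,0],[-0.045,0,0.08,0,0,0],[-0.04,0,0.08,0,0,0],[-0.03,0,0.085,0,0,0],[-0.025,0,0.085,0,0,0]]]'
python3 -c "
from h import *
todo([.495,.069,.082],-1.5)
c=shot('scene',3);crop(c,(290,100,430,240),4,'s3.png')"
```

```text
time_s: 3.38
eef_pos: [0.4985, 0.0679, 0.1065]
eef_rot: [0.002, 1.0, -0.016, 0.007]
wrist_force: [0.8, -0.5, 0.5]
opening: -0.0
t 3.38 pos [0.4985 0.0679 0.1065] yaw -1.84 tilt 0.87 F [ 0.78 -0.52  0.47] open -0.0 q [-0.1   0.17  1.9  -0.    1.06  1.5 ]
shift [-0.0193 -0.0052  0.1223] turn [ 0.0009 -0.0048 -0.0019]
```

View pics/s3.png

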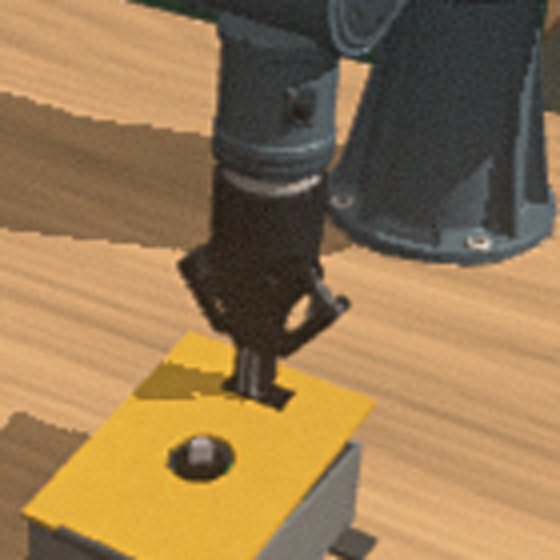

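The lid follows the fingertips, now about 0.14 rad open, with the tip on the dark patch (crop (258,390)). I'll continue down past the catch.

```bash
python3 -m pendant '[[[-0.01,0,0.05,0,-0.004,0],[0,0,0.04,0,0,0],[0,0,0.035,0,0,0],[0,0,0.03,0,0,0],[0,0,0.03,0,0,0],[0,0,0.02,0,0,0]]]'
python3 -c "
from h import *
todo([.495,.069,.082],-1.5)"
```

```text
time_s: 4.18
eef_pos: [0.4937, 0.0681, 0.0813]
eef_rot: [0.003, 1.0, -0.014, -0.005]
wrist_force: [-18.4, -0.6, 35.1]
opening: -0.0
t 4.17 pos [0.4937 0.0681 0.0813] yaw -1.57 tilt 0.69 F [-18.39  -0.63  35.14] open -0.0 q [-0.1   0.22  1.9  -0.01  1.03  1.5 ]
shift [ 0.0062 -0.0049 -0.0036] turn [ 0.0017  0.0034 -0.0004]
```

```bash
python3 -m pendant '[[[0,0,-0.1,0,0,0],[0,0,-0.25,0,0,0],[0,0,-0.25,0,0,0],[0,0.3,-0.1,0,0,0],[0,0.3,0,0,0,0],[0,0.3,0,0,0,0],[0,0,0,0,0,0]]]' 0
python3 - <<'E'
from h import *
todo([.597,-.249,.15],-14)
c=shot('scene',4);t=shot('top',4)
crop(c,(290,150,390,275),5,'s4.png');crop(t,(240,150,345,270),5,'t4.png')
E
```

```text
time_s: 5.05
eef_pos: [0.4925, -0.1151, 0.2295]
eef_rot: [0.004, 1.0, -0.011, -0.002]
wrist_force: [-0.1, 0.6, 0.7]
opening: 1.002
t 5.05 pos [ 0.4925 -0.1151  0.2295] yaw -1.27 tilt 0.57 F [-0.13  0.63  0.72] open 1.002 q [-0.46  0.03  1.78 -0.01  1.34  1.14]
shift [0.539  0.6544 0.4006] turn [0.003  0.0012 0.0707]
```

View pics/s4.png

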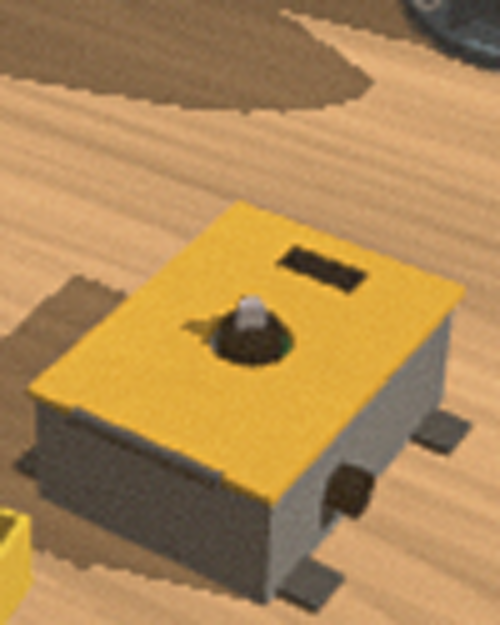

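View pics/t4.png

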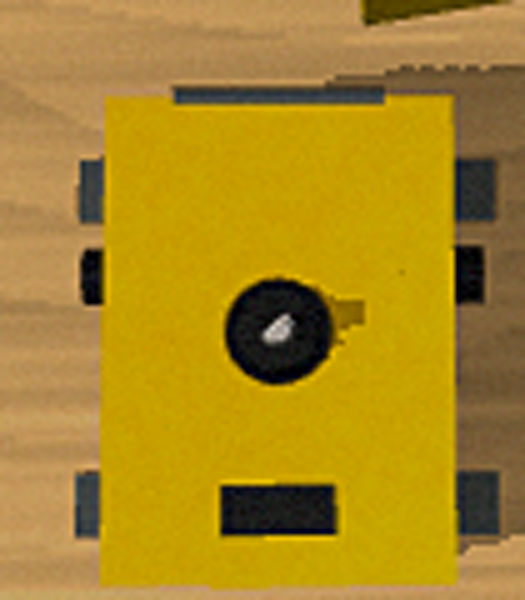

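Run:
```python
from h import *
acc=[]
for i in range(6):
    acc.append(imaging.camera("top")["pixels"].astype(float))
t=load("top",4);m=np.mean(acc,0);np.save("topavg.npy",m)
g=m.mean(2)
# window around shaft: crop px (276,328)/5
np.set_printoptions(linewidth=200)
print(g[206:228,284:308].astype(int))
cv2.imwrite("pics/shz.png",cv2.resize(m[203:230,282:310].astype(np.uint8),None,fx=20,fy=20,interpolation=cv2.INTER_NEAREST))
s=load("scene",4)
crop(s,(325,200,355,228),20,'shs.png')
print(np.std([a[206:228,284:308] for a in acc],0).mean())
```

```text
[[116 118 119 119 125 129 113  70  25  18  17  13  15  23  25  53 108 134 128 124 120 119 119 119]
 [119 118 121 124 117  74  27  13  10  10   9   8   9   6   8   8  21  40  78  90 127 122 119 119]
 [119 119 123 112  54  16   9  10  14  17  23  25  22  24  12   6   5  12  22  50  93 129 124 120]
 [120 124 126  59   7  10  11  26  22  23  25  23  21  25  22  26  15  11  10  20  61  85  86 128]
 [122 124  78  11   9  16  22  22  24  18  24  26  17  20  29  25  23  19  13   7  29  80  83  82]
 [123 111  37  10  13  22  23  22  23  23  20  21  17  18  21  26  26  14   8  11  19  45  89  82]
 [122  74  12   7  20  27  25  23  21  24  20  14  18  45  18  22  19  13  15  10  11  26  81  86]
 [126  49   7  19  24  23  22  26  22  16   9  40 148 157   6   8  16  16  13  12  15  24  63  88]
 [109  32   5  17  25  20  26  18  15   9  56 192 160 108  96   5  12  18  17  10   9  18  50  88]
 [110  24  10  18  21  20  22  23   8  58 196 159 162 163  56  16  17  18  17  16   8  13  42  86]
 [110  14  12  16  21  21  19  14  63 188 166 154 160 164  45  16  14  17  20  17  10  18  41  93]
 [108  18  
[... 397 characters left out ...]
7  10  10  16  27  25  18  26  24  22  25  24  26  29  23   8   3   7  13  60 130 122]
 [120 123  89  27   8  12  16  24  25  24  24  25  25  27  26  13  10   3   5  22  73 130 125 120]
 [120 121 123  90  17   7  11   8   9  21  20  16  20  16   6   2   5   3  19  68 128 125 121 119]
 [118 120 122 125  89  13   6  13  12   6   2   5   8   5   6   4   9  18  64 127 124 120 119 119]
 [121 119 120 124 126 109  55  15   6  12  11  11  16   9   7  13  52  96 130 124 121 119 118 120]
 [119 117 118 119 122 125 126 109  59  32  15  17  20  39  55 118 129 125 123 120 120 120 118 119]
 [117 118 117 118 118 119 122 123 126 128 117 119 121 129 127 126 123 121 120 119 118 119 120 119]]
3.6107057922913715
```

View pics/shz.png

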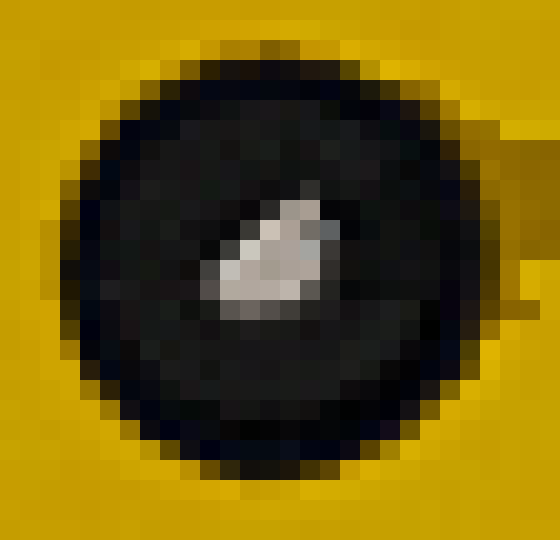

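View pics/shs.png

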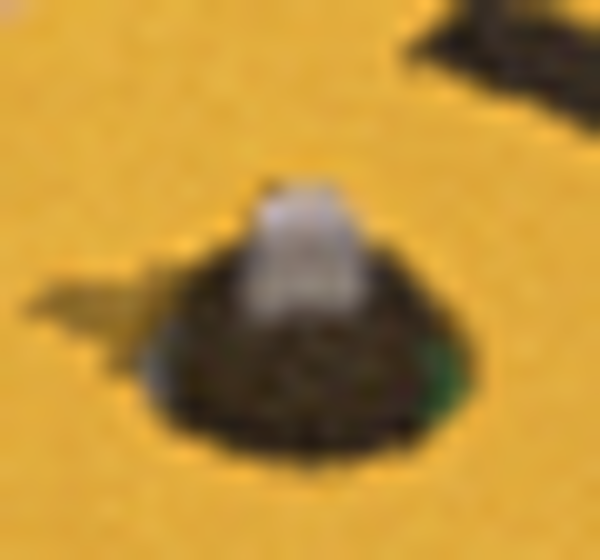

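Run:
```python
from h import *
t=load("top",4);m=np.load("topavg.npy");s=load("scene",4)
ed=[(284+c,206+r) for r,c in[(7,11.46),(8,10.25),(9,9.23),(10,8.22)]]
W=np.array([plane(t,e,.105)[:2] for e in ed]);d=np.linalg.svd(W-W.mean(0))[2][0]
if d[1]<0:d=-d
print("shaft yaw",np.degrees(np.arctan2(-d[0],d[1])))
# chord ends
a=plane(t,(284+7.9,206+11.6),.105);b=plane(t,(284+13.2,206+6.4),.105)
n=np.array([d[1],-d[0]]);n=n if n[0]>0 else -n
print("chord",a,b,np.hypot(*(a-b)[:2]),"axis",((a+b)/2)[:2]-.0015*n)
# lid hole and lid outline
h=cv2.cvtColor(m.astype(np.uint8),cv2.COLOR_BGR2HSV)
yel=((h[...,0]>20)&(h[...,0]<32)&(h[...,1]>200)&(h[...,2]>60)).astype(np.uint8)
n_,l,st,ce=cv2.connectedComponentsWithStats(yel)
i=l[190,280];mk=(l==i).astype(np.uint8);print(st[i])
cs,hi=cv2.findContours(mk,cv2.RETR_CCOMP,cv2.CHAIN_APPROX_NONE)
for c,hh in zip(cs,hi[0]):
    A=cv2.contourArea(c)
    if A<50:continue
    if hh[3]<0:
        r=cv2.minAreaRect(c);bp=cv2.boxPoints(r);q=np.array([plane(t,p,.082) for p in bp]);print("lid",q.round(4)[:,:2],"ctr",q.mean(0))
        e=q[np.argsort(q[:,0])];print("yaw",[np.degrees(np.arctan2(-(x[0]-y[0])*np.sign(x[1]-y[1]),abs(x[1]-y[1]))) for x,y in[(e[0],e[1]),(e[2],e[3])]])
    else:
        e=cv2.fitEllipse(c);print("hole?",A,e,plane(t,e[0],.082))
```

```text
shaft yaw 41.840932366834444
chord [0.56598587 0.0748731  0.105     ] [0.57682918 0.0633943  0.105     ] 0.015790512500609963 axis [0.57029003 0.0681331 ]
[ 260  169   72   99 6290]
lid [[ 0.6779  0.145 ]
 [ 0.6743 -0.0124]
 [ 0.4589 -0.0062]
 [ 0.4631  0.1467]] ctr [0.5685635  0.06827026 0.082     ]
yaw [np.float64(-1.5816551216683485), np.float64(-1.3185507230589242)]
hole? 262.0 ((295.0, 251.5), (12.397958755493164, 29.21791648864746), 90.0) [0.49424011 0.07084552 0.082     ]
hole? 375.5 ((295.1473693847656, 215.79249572753906), (21.63202476501465, 22.23225975036621), 63.03845977783203) [0.57185747 0.06910925 0.082     ]
```

```bash
python3 -m pendant '[[[0.13,0.16,0.1,0,0,0.022],[0.13,0.16,0.1,0,0,0.022],[0.13,0.16,0.1,0,0,0.022],[0.13,0.16,0.1,0,0,0],[0,0,0,0,0,0]]]' 0
python3 - <<'E'
from h import *
todo([.5975,-.2485,.07],-13)
c=shot('scene',5);t=shot('top',5);print(proj(load('scene',4),[[.5715,.0685,.107],[.5715,.0685,.091]]))
crop(c,(205,130,285,220),6,'s5.png');crop(t,(390,160,490,240),6,'t5.png')
E
```

```text
time_s: 6.08
eef_pos: [0.5849, -0.248, 0.1478]
eef_rot: [0.004, 0.994, -0.109, -0.001]
wrist_force: [0.1, 0.5, -0.1]
opening: 1.0
t 6.08 pos [ 0.5849 -0.248   0.1478] yaw -12.57 tilt 0.48 F [ 0.08  0.47 -0.11] open 1.0 q [-0.58  0.39  1.52 -0.01  1.23  1.21]
shift [ 0.0626 -0.0142  0.3889] turn [0.0026 0.0005 0.0024]
[[340.15478012 210.08385189]
 [339.95117137 214.66703616]]
```

View pics/s5.png

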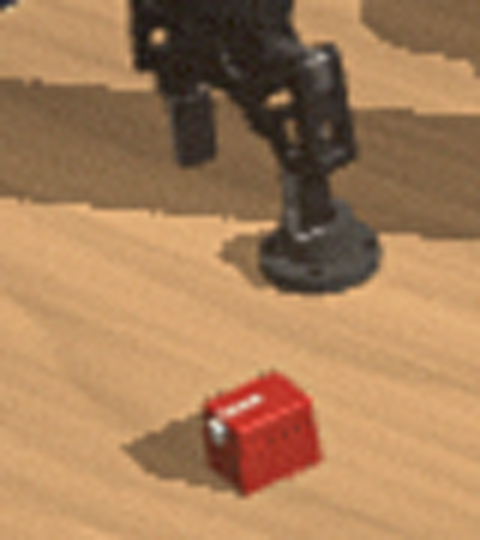

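View pics/t5.png

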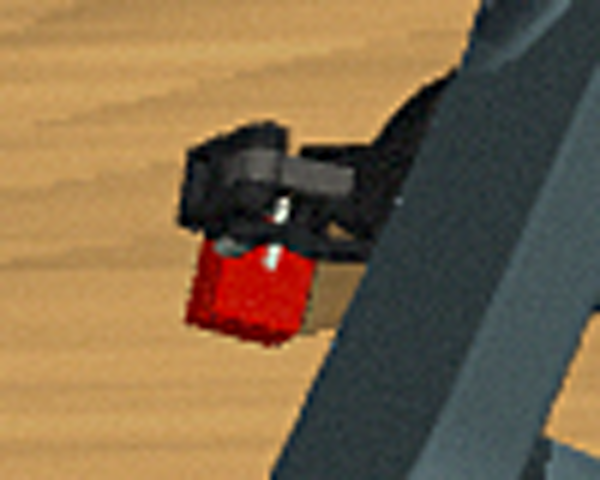

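```bash
python3 -m pendant '[[[0.032,-0.007,0.2,0.001,0,0.002],[0.032,-0.007,0.2,0.001,0,0],[0,0,0,0,0,0]]]' 0
python3 - <<'E'
from h import *
todo([.5975,-.2485,.010],-13)
c=shot('scene',6)
crop(c,(205,130,285,220),6,'s6.png')
E
```

```text
time_s: 6.55
eef_pos: [0.6003, -0.2433, 0.073]
eef_rot: [0.002, 0.994, -0.11, 0.003]
wrist_force: [-0.4, 0.3, 0.0]
opening: 1.0
t 6.55 pos [ 0.6003 -0.2433  0.073 ] yaw -12.57 tilt 0.38 F [-0.42  0.29  0.  ] open 1.0 q [-0.57  0.5   1.53 -0.    1.1   1.22]
shift [-0.0097  0.0275  0.3152] turn [ 0.001  -0.0018  0.0024]
```

View pics/s6.png

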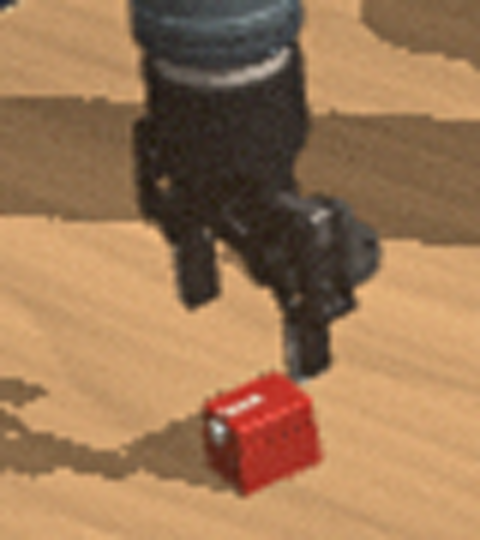

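```bash
python3 -m pendant '[[[-0.005,0.014,0.12,0,0,0],[-0.004,0.013,0.12,0,0,0],[0,0,0.07,0,0,0],[0,0,0,0,0,0]]]' 0
python3 - <<'E'
from h import *
todo([.5975,-.2485,.010],-13)
c=shot('scene',7)
crop(c,(205,130,285,220),6,'s7.png')
E
```

```text
time_s: 7.1
eef_pos: [0.605, -0.2506, 0.024]
eef_rot: [0.006, 0.994, -0.108, 0.011]
wrist_force: [0.0, -0.4, 0.6]
opening: 0.998
t 7.1 pos [ 0.605  -0.2506  0.024 ] yaw -12.37 tilt 1.49 F [ 0.   -0.41  0.59] open 0.998 q [-0.57  0.58  1.53 -0.    1.    1.21]
shift [-0.0407 -0.0029  0.0692] turn [ 0.0031 -0.0076  0.0034]
```

View pics/s7.png

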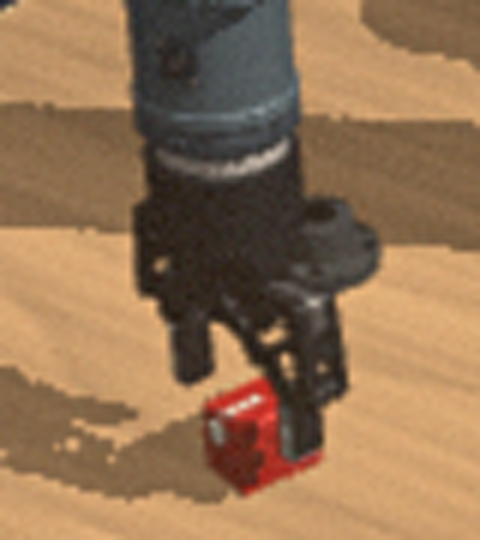

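```bash
python3 -m pendant '[[[-0.025,-0.001,0.04,0.003,-0.0076,0.003],[-0.01,0,0.02,0,0,0],[0,0,0,0,0,0]]]' 0
python3 - <<'E'
from h import *
todo([.5975,-.2485,.010],-13)
E
```

```text
time_s: 7.52
eef_pos: [0.6001, -0.2501, 0.0147]
eef_rot: [0.001, 0.994, -0.113, 0.002]
wrist_force: [0.5, 0.7, -0.7]
opening: 0.998
t 7.53 pos [ 0.6001 -0.2501  0.0147] yaw -12.94 tilt 0.22 F [ 0.48  0.7  -0.7 ] open 0.998 q [-0.58  0.59  1.53 -0.    1.01  1.22]
shift [-0.0146 -0.0047  0.0235] turn [ 0.0005 -0.0011  0.0003]
```

```bash
python3 -m pendant '[[[-0.015,0,0.02,0,0,0],[0,0,0,0,0,0],[0,0,0,0,0,0],[0,0,0,0,0,0],[0,0,0,0,0,0],[0,0,0,0,0,0]]]' 0.9
python3 - <<'E'
from h import *
todo([.5975,-.2485,.010],-13)
c=shot('scene',8)
crop(c,(205,130,285,220),6,'s8.png')
E
```

```text
time_s: 8.28
eef_pos: [0.5973, -0.2496, 0.0109]
eef_rot: [0.001, 0.994, -0.113, 0.002]
wrist_force: [-0.1, 0.0, -1.2]
opening: 0.408
t 8.28 pos [ 0.5973 -0.2496  0.0109] yaw -12.95 tilt 0.26 F [-0.09  0.01 -1.21] open 0.408 q [-0.58  0.59  1.54 -0.    1.    1.22]
shift [-0.     -0.0055  0.0047] turn [ 0.0006 -0.0013  0.0003]
```

View pics/s8.png

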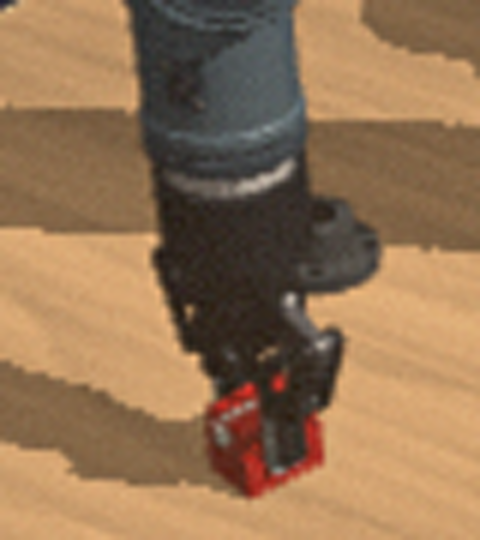

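```bash
python3 -m pendant '[[[0,0,-0.15,0,0,0],[0,0,-0.2,0,0,0],[0,0,-0.2,0,0,-0.05],[0,0,-0.2,0,0,-0.05],[0,0,-0.2,0,0,-0.05],[0,0,0,0,0,-0.05],[0,0,0,0,0,-0.05],[0,0,0,0,0,-0.05],[0,0,0,0,0,0]]]'
python3 - <<'E'
from h import *
todo([.5715,.0685,.2],41.8)
E
```

```text
time_s: 9.45
eef_pos: [0.5957, -0.2483, 0.2061]
eef_rot: [0.001, 0.931, 0.364, 0.0]
wrist_force: [-0.0, -0.4, -1.0]
opening: 0.416
t 9.45 pos [ 0.5957 -0.2483  0.2061] yaw 42.71 tilt 0.11 F [-0.01 -0.41 -1.  ] open 0.416 q [-0.58  0.35  1.44 -0.    1.34  0.25]
shift [ 0.9856 -1.2463  0.0283] turn [ 0.0006 -0.0001  0.005 ]
```

```bash
python3 -m pendant '[[[0.12,-0.15,0,0,0,0],[0.15,-0.19,0,0,0,0],[0.15,-0.19,0,0,0,0],[0.15,-0.19,0,0,0,0],[0.15,-0.19,0,0,0,0],[0.12,-0.15,0,0,0,0],[0,0,0,0,0,0]]]'
python3 - <<'E'
from h import *
todo([.5715,.0685,.18],41.8)
E
```

```text
time_s: 10.32
eef_pos: [0.5768, 0.0287, 0.2045]
eef_rot: [0.0, 0.937, 0.35, 0.0]
wrist_force: [0.1, -0.8, -0.2]
opening: 0.411
t 10.32 pos [0.5768 0.0287 0.2045] yaw 41.03 tilt 0.06 F [ 0.14 -0.77 -0.22] open 0.411 q [-0.16  0.21  1.63 -0.    1.3   0.7 ]
shift [ 0.1106 -0.1676  0.1223] turn [ 0.0003 -0.     -0.0043]
```

```bash
python3 -m pendant '[[[0.09,-0.14,0.06,0,0,-0.004],[0,0,0.05,0,0,0],[0,0,0,0,0,0]]]'
python3 - <<'E'
from h import *
todo([.5715,.0685,.18],41.8)
c=shot('scene',9);t=shot('top',9)
crop(c,(290,130,390,250),5,'s9.png');crop(t,(240,150,345,270),5,'t9.png')
E
```

```text
time_s: 10.7
eef_pos: [0.5725, 0.0604, 0.1819]
eef_rot: [0.001, 0.936, 0.353, 0.0]
wrist_force: [-0.0, 0.3, 0.8]
opening: 0.412
t 10.7 pos [0.5725 0.0604 0.1819] yaw 41.35 tilt 0.15 F [-0.04  0.29  0.82] open 0.412 q [-0.1   0.23  1.65 -0.    1.26  0.75]
shift [ 0.023  -0.0336  0.0096] turn [ 0.0008  0.0001 -0.0025]
```

View pics/s9.png

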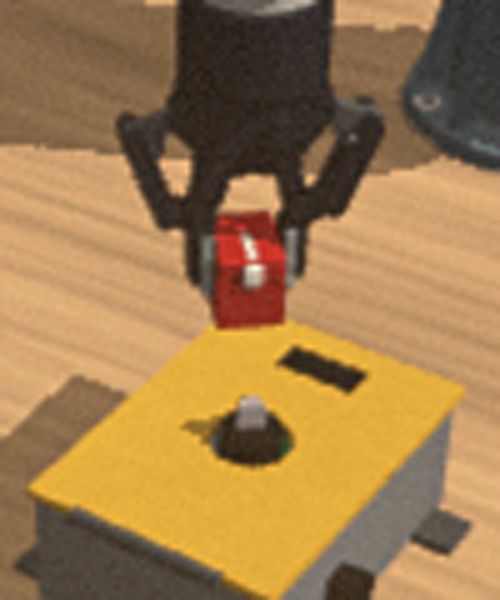

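View pics/t9.png

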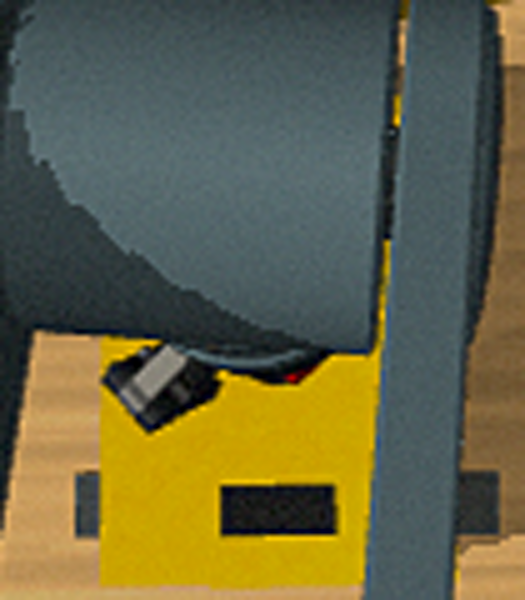

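Run:
```python
from h import *
o=telemetry.get_obs();todo([.5715,.0685,.18],41.8)
acc=np.mean([imaging.camera("scene")["pixels"].astype(float) for _ in range(4)],0).astype(np.uint8)
x0,y0,x1,y1=325,165,355,200
cv2.imwrite("pics/kz.png",cv2.resize(acc[y0:y1,x0:x1],None,fx=16,fy=16,interpolation=cv2.INTER_CUBIC))
cv2.imwrite("acc9.png",acc);todo([.5715,.0685,.18],41.8)
```

```text
t 10.8 pos [0.573  0.0603 0.1829] yaw 41.34 tilt 0.21 F [ 0.08  0.31 -0.42] open 0.411 q [-0.1   0.23  1.65 -0.    1.26  0.75]
shift [ 0.0213 -0.036   0.0143] turn [ 0.0011 -0.0003 -0.0025]
t 11.0 pos [0.5732 0.0606 0.1833] yaw 41.39 tilt 0.25 F [-0.39  0.02 -0.31] open 0.411 q [-0.1   0.23  1.65 -0.    1.26  0.75]
shift [ 0.0195 -0.0354  0.0163] turn [ 0.0013 -0.0005 -0.0023]
```

View pics/kz.png

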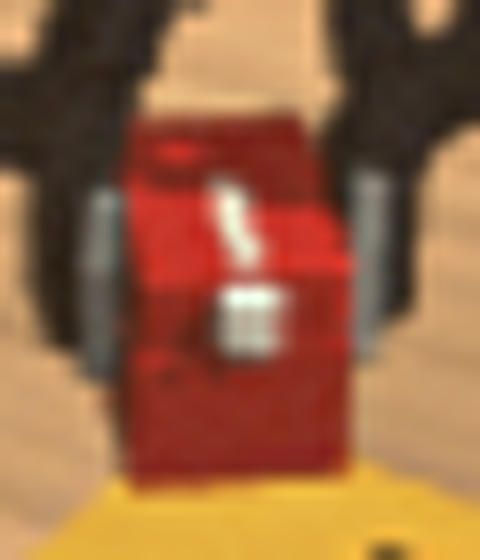

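Run:
```python
from h import *
s=load("scene",9)
P=np.array([.5731,.0604]);zt=.1830;y=np.radians(41.37)
ex=np.array([np.cos(y),np.sin(y)]);ey=np.array([np.sin(y),-np.cos(y)])
for n,p,h in[("botL",(130,488),0),("botR",(348,470),0),("ftL",(130,284),.042),("ftR",(350,268),.042),("btL",(135,120),.042),("btR",(302,112),.042)]:
    X=plane(s,(325+(p[0]-7.5)/16,165+(p[1]-7.5)/16),zt-.011+h)[:2]-P
    print(n,(X@ex*1000).round(1),(X@ey*1000).round(1))
```

```text
botL 20.7 18.2
botR 20.8 -18.0
ftL 23.6 19.7
ftR 24.1 -15.7
btL -23.8 10.6
btR -22.3 -17.0
```

```bash
python3 -m pendant '[[[0.022,-0.036,0.1,0.001,0,-0.0023],[0,0,0.1,0,0,0],[0,0,0.05,0,0,0],[0,0,0,0,0,0]]]'
python3 - <<'E'
from h import *
todo([.572,.069,.122],41.8)
E
```

```text
time_s: 11.5
eef_pos: [0.5711, 0.0698, 0.1293]
eef_rot: [-0.001, 0.934, 0.357, 0.0]
wrist_force: [0.6, -0.5, -0.8]
opening: 0.415
t 11.5 pos [0.5711 0.0698 0.1293] yaw 41.79 tilt 0.07 F [ 0.64 -0.51 -0.85] open 0.415 q [-0.09  0.29  1.69  0.    1.16  0.76]
shift [0.0008 0.0061 0.0364] turn [-0.0002 -0.0003 -0.    ]
```

```bash
python3 -m pendant '[[[0.001,0.005,0.025,0,0,0],[0,0,0,0,0,0],[0,0,0,0,0,0]]]'
python3 - <<'E'
from h import *
c=shot('scene',10);t=shot('top',10);todo([.572,.069,.11],41.8)
crop(c,(315,165,365,225),9,'s10.png');crop(t,(265,190,325,240),9,'t10.png')
E
```

```text
time_s: 11.88
eef_pos: [0.5728, 0.0692, 0.125]
eef_rot: [-0.0, 0.934, 0.357, 0.001]
wrist_force: [-0.3, -0.5, -0.2]
opening: 0.411
t 11.97 pos [0.5727 0.0692 0.1249] yaw 41.8 tilt 0.13 F [-0.34  0.11 -0.47] open 0.41 q [-0.09  0.3   1.69  0.    1.15  0.75]
shift [-0.0033 -0.0014  0.0746] turn [ 0.0002 -0.0007  0.    ]
```

View pics/s10.png

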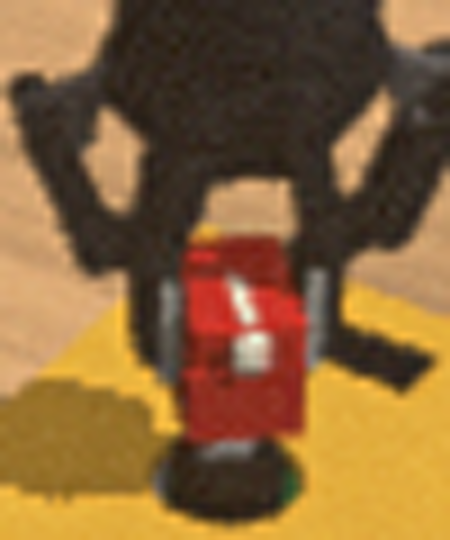

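View pics/t10.png

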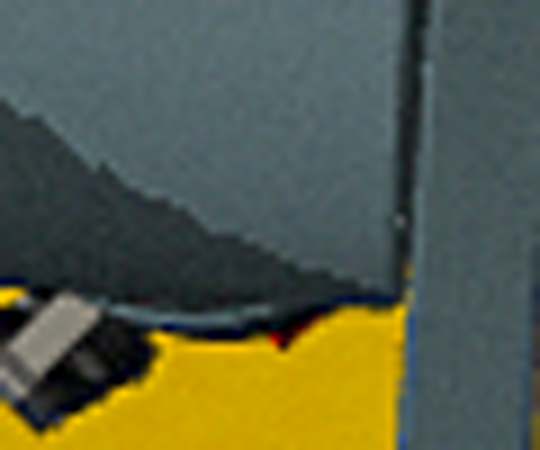

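```bash
python3 -m pendant '[[[-0.002,0,0.035,0,0,0],[0,0,0.025,0,0,0],[0,0,0,0,0,0]]]'
python3 - <<'E'
from h import *
todo([.572,.069,.1],41.8)
E
```

```text
time_s: 12.35
eef_pos: [0.5727, 0.0689, 0.1124]
eef_rot: [0.0, 0.934, 0.357, 0.002]
wrist_force: [-0.8, 0.5, -0.8]
opening: 0.414
t 12.35 pos [0.5727 0.0689 0.1124] yaw 41.8 tilt 0.18 F [-0.84  0.5  -0.84] open 0.414 q [-0.09  0.32  1.7   0.    1.12  0.75]
shift [-0.0025 -0.0025  0.0621] turn [ 0.0004 -0.0009 -0.    ]
```

```bash
python3 -m pendant '[[[0,0,0.025,0,0,0],[0,0,0.025,0,0,0],[0,0,0,0,0,0]]]'
python3 - <<'E'
from h import *
todo([.572,.069,.096],41.8)
E
```

```text
time_s: 12.72
eef_pos: [0.5728, 0.0689, 0.1018]
eef_rot: [0.0, 0.934, 0.357, 0.002]
wrist_force: [-1.3, -0.2, 1.1]
opening: 0.411
t 12.72 pos [0.5728 0.0689 0.1018] yaw 41.8 tilt 0.18 F [-1.25 -0.18  1.13] open 0.411 q [-0.09  0.33  1.71  0.    1.1   0.75]
shift [-0.0027 -0.0028  0.0291] turn [ 0.0004 -0.0009 -0.    ]
```

```bash
python3 -m pendant '[[[0,0,0.02,0,0,0],[0,0,0.02,0,0,0],[0,0,0.02,0,0,0]]]'
python3 - <<'E'
from h import *
todo([.572,.069,.096],41.8)
E
```

```text
time_s: 13.1
eef_pos: [0.5733, 0.069, 0.0954]
eef_rot: [0.0, 0.934, 0.357, 0.001]
wrist_force: [-21.5, -0.0, 47.0]
opening: 0.413
t 13.1 pos [0.5733 0.069  0.0954] yaw 41.84 tilt 0.17 F [-2.151e+01 -3.000e-02  4.703e+01] open 0.413 q [-0.09  0.34  1.71  0.    1.09  0.75]
shift [-0.005  -0.0046 -0.0032] turn [ 0.0005 -0.0008  0.0002]
```

```bash
python3 -m pendant '[[[-0.002,0,0.008,0,0,0],[0,0,0.008,0,0,0],[0,0,0.008,0,0,0]]]'
python3 - <<'E'
from h import *
todo([.572,.069,.096],41.8)
c=shot('scene',11);t=shot('top',11);todo([.572,.069,.096],41.8)
crop(c,(315,165,365,225),9,'s11.png')
E
```

```text
time_s: 13.48
eef_pos: [0.5736, 0.0689, 0.0958]
eef_rot: [0.001, 0.934, 0.357, 0.002]
wrist_force: [-7.1, -0.4, 15.2]
opening: 0.414
t 13.47 pos [0.5736 0.0689 0.0958] yaw 41.88 tilt 0.25 F [-7.07 -0.43 15.23] open 0.414 q [-0.09  0.34  1.71  0.    1.09  0.75]
shift [-0.0056 -0.0054 -0.0012] turn [ 0.0009 -0.001   0.0005]
t 13.57 pos [0.5735 0.0689 0.0958] yaw 41.88 tilt 0.24 F [-6.04 -0.07 14.18] open 0.413 q [-0.09  0.34  1.71  0.    1.09  0.75]
shift [-0.0054 -0.0054 -0.0012] turn [ 0.0009 -0.001   0.0005]
```

View pics/s11.png

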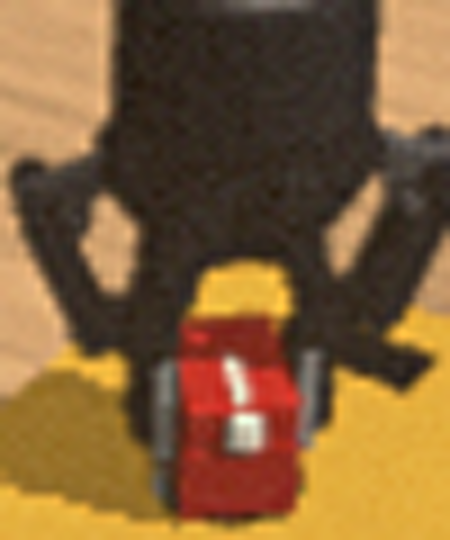

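```bash
python3 -m pendant '[[[-0.002,0,0.012,0,0,0],[0,0,0.012,0,0,0]]]'
python3 - <<'E'
from h import *
todo([.572,.069,.096],41.8)
s=load("scene",11)
P=np.array([.5735,.0689]);zt=.0958;y=np.radians(41.8)
ex=np.array([np.cos(y),np.sin(y)]);ey=np.array([np.sin(y),-np.cos(y)])
for n,p,h in[("botL",(179,517),0),("botR",(294,511),0),("ftL",(180,418),.042),("ftR",(300,412),.042),("btL",(183,322),.042),("btR",(279,316),.042)]:
    X=plane(s,(315+(p[0]-4)/9,165+(p[1]-4)/9),zt-.011+h)[:2]-P
    print(n,(X@ex*1000).round(1),(X@ey*1000).round(1))
m=cv2.cvtColor(load("top",4)["pixels"],cv2.COLOR_BGR2GRAY)
t=shot("top",12);crop(t,(240,150,345,270),5,'t12.png');c=shot("scene",12);crop(c,(290,150,390,275),5,'s12.png')
todo([.572,.069,.096],41.8)
E
```

```text
time_s: 13.82
eef_pos: [0.5736, 0.069, 0.0956]
eef_rot: [0.001, 0.934, 0.358, 0.002]
wrist_force: [-10.3, -0.7, 21.6]
opening: 0.414
t 13.82 pos [0.5736 0.069  0.0956] yaw 41.92 tilt 0.26 F [-10.31  -0.69  21.55] open 0.414 q [-0.09  0.34  1.71  0.    1.09  0.75]
shift [-0.0057 -0.0053 -0.0019] turn [ 0.001  -0.0011  0.0006]
botL 20.0 18.3
botR 22.3 -16.7
ftL 25.0 20.1
ftR 27.4 -15.5
btL -21.8 10.4
btR -20.5 -19.1
t 13.93 pos [0.5736 0.0689 0.0957] yaw 41.91 tilt 0.27 F [-10.54   0.3   18.78] open 0.412 q [-0.09  0.34  1.71  0.    1.09  0.75]
shift [-0.0057 -0.0056 -0.0017] turn [ 0.001  -0.0011  0.0006]
```

View pics/s12.png

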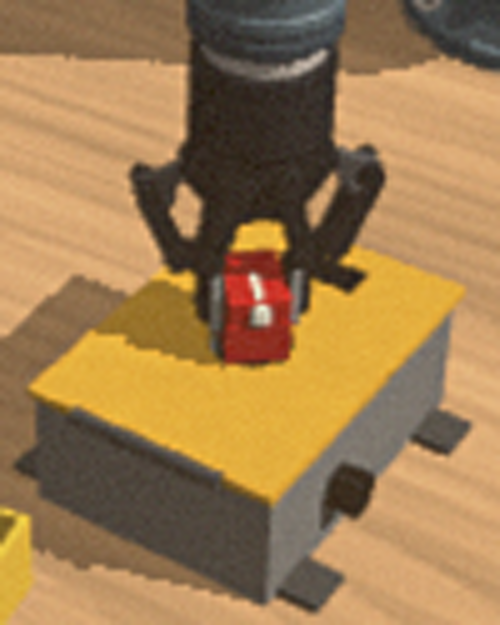

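```bash
python3 -c "
from bench import ctrl
print(ctrl.hand_in())
from h import *
todo([.572,.069,.096],41.8)"
```

```text
the job is handed in; nothing more can be done
None
the job is handed in; nothing more can be done
```

I pressed the lid shut with the closed fingertips and picked up the red knob by its flat sides. I then turned it to about 41.8° to match the shaft's flat, pushed it onto the shaft and handed in at about 14 s, still pressing. The hand-in gave no verdict.

**Lid:** It shut past the catch, and a later picture shows it flat with the shaft through the hole.

**Knob and collar:** The knob slid on with almost no resistance. The force rose only over the last 6 mm, to a hard stop, with a peak of 47 N at the wrist. At hand-in the wrist read about 19 N up, against 10 N to bottom the collar. The tool height, 95.7 mm, puts the knob's underside about 22 mm below the shaft tip. The tool axis was tilted by 0.3° and the gripper was still closed on the knob at 0.41 open.

**Checks that disagreed or were not made:**
- The camera suggested the knob may have slipped up to about 1.5 mm upward in the fingers. Even then it would be about 20.8 mm deep with the collar at least 4.8 mm down, inside the limits.
- The wrist also showed about 10 N sideways while pressing. The same ratio appeared when pressing the lid, so I took it to come from the arm.
- I could not see the collar under the knob, so its travel is inferred from force and height only.
- I kept clear of the flange, air cylinder and bin, but did not measure their positions again at the end.

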